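Lock the strainer and set the polisher's water feed two turns open

ROBOT

A 6-joint arm with a two-finger parallel gripper is mounted at the origin on a cart in front of the work surface, level with it; the furniture and walls round the work are solid. World frame = base frame: x ahead of the robot, y to its left, z up, the work surface at z = 0. Lengths are in m, angles in rad, forces in N, time in s.
With the tool pointing down it reaches from about 0.375 to 0.9 m from the base axis. Payload 3.1 kg.
Tool frame: the origin (TCP) lies between the finger pads; the fingertips stand manip.finger_overhang ahead of it and the grasp point (between the pads) lies 5 mm behind it (manip.finger_overhang is the distance from the TCP to the fingertips, in m); z points along the fingers, y is the line along which they close (so a half turn about z gives the same grasp; the last joint's range is limited). The gripper opens to 85 mm and grips with 20 to 120 N. Pads are 22 mm wide; open, the fingers measure 114 mm over their backs; the gripper's body (76 mm by 85 mm) begins 54 mm behind the grasp point. The pads swing forward as they close: fully open they stand 13 mm farther back than shut.
Start: joints at [1.016, 0.527, 1.433, -0, 1.181, -0.178], TCP at [0.229, 0.581, 0.212] pointing down, gripper open.
Joint ranges: [-3.08, 3.08], [-0.75, 2.2], [0.22, 2.44], [-1.43, 4.57], [0, 2.65], [-2.85, 2.85]. Speed limits (rad/s): [2.79, 2.79, 3.14, 3.14, 3.14, 3.14].

INTERFACE

Orientations are given as a unit quaternion [x, y, z, w].
In Python, from station import manip gives the robot as it stands.
- The arm moves only by the tool drive_tool, never from a script. Its argument "plan" is a list of rows, each a list of 7 numbers: the shift along the tool's x, y, z in m, then the turn, a rotation vector about the tool's x, y, z in degrees, then the opening, from -1 (shut) to 1 (fully open). In form: [[x, y, z, wx, wy, wz, gripper], ...]. A call has 1 to 10 rows; each row shifts and turns the commanded pose from where the row before left it, along the tool's axes as they then stand; what a row does not reach is not made up. A row lasts 1/10 s, in which the tool goes at most 50 mm and 8.59 degrees, less where a joint would pass 70% of its speed; a pose out of reach is approached as far as the arm can. A call is refused whole if a number of a shift passes 0.05 or a number of a turn 8.59, either way. A call with a gripper value outside its range is refused whole. The fingers move at their own pace and stop on an object; "newtons" is the grip in N (left out, the last holds). Time passes only in rows, so rows that do not move let the fingers close. It gives the time, the measured TCP pose, the force, the opening and the grip force at its end, in the units of the state.
- manip.sense(): the state, without advancing time (a new reading comes with each control period).
- manip.snapshot(name): name is "scene" or "top" or "wrist"; returns a dict with "image" (420x560x3 uint8, red, green, blue), "z_map" (420x560 float32, m along the optical axis (not along the pixel's ray), 0 where there is no reading), "fov_y" (degrees; the focal length in pixels is half the picture's height over the tangent of half this angle, whatever the lens; pixels are square), "cx", "cy" (the principal point, pixels), "extrinsics" (4x4, takes a point from camera to world coordinates); the wrist camera has in their place "mount" (4x4, takes a point from camera to tool coordinates, whose origin is the TCP and whose axes are the flange's). Camera axes: x right, y up, looking along -z (the intrinsics and any distortion apply to the point x, -y, -z); pixel columns grow to the right and rows downward; lengths in m; the calibration is good to about 2 mm. A picture is of the moment at which its call begins: read the wrist's pose just before it.
- manip.sign_off(): hands the job in; it is judged then, once.
The state is a dict: "t": time; "q": joint angles; "qd": joint speeds; "tau": joint torques, N m; "tcp_pos": TCP position; "tool_rot": TCP orientation; "force": force on the tool from outside, world axes, zero at the start; "ft_torque": the same for the moment, N m; "finger_gap": opening from 0.0 (shut) to 1.0 (fully open); "gripper_force": force on a finger pad.
Only numpy, scipy, OpenCV 4.12 (cv2) and the standard library are available. Lean on these libraries where they do the work, as an engineer would, in place of code of your own. Each camera call takes 0.05 s, during which the arm holds its last target. There are 200 camera calls.

TASK

Get the polisher's water feed block ready for a run: first turn the strainer's lock ring clockwise, by its two ears, until its pointer lines up with the locked mark (the raised rib on the flange), and leave it there. Then take the crank handle of the valve's handwheel, wind it clockwise until the valve is shut against its stop, and back it off exactly two full turns. Finish while still gripping the crank handle, holding the wheel still at that setting, and leave the loose things round the block where they are.

Things in the scene. Friction and masses are not known exactly. Their poses are not given: they have to be found in the camera images.
- feed_block: The fixed water feed block: grey base plate 120 mm (its x) by 300 mm (its y) by 10 mm, standing on the worktop, with an aluminium strainer at its +y end and a brass valve at its -y end joined by a copper pipe. Origin under the plate's centre, z up; -x is its front, turned roughly to the robot. Fixed. The tall polisher stands behind it, to its left: approach from the front.
- ring_centre (a point): Point on the lock ring's vertical axis, level with the tops of its ears, 82 mm above the worktop, at (0, 0.085, 0.082) m in the block's frame. Two upright ears stand facing each other across the dark steel ring: 52 mm over their flat outer faces, each 16 mm wide, 50 to 82 mm above the worktop, with room for fingertips outside them. A fixed dome between them rises to 70 mm.
- lock_ring (a joint): Angle of the lock ring, rad, growing clockwise seen from above. At 0 the pointer points along the block's -x and the ears lie along its +y and -y. It starts between 0 and 0.35; the locked mark is at 1.20 and the ring can go on to an end stop at 1.65. Friction about 0.12 N m; it stays where it is left.
- locked_mark (a point): The locked mark: the only raised rib on the flange, dark, 4 mm wide, running radially from 31 to 42 mm from the ring's axis; point at its middle, 52 mm above the worktop.
- wheel_centre (a point): Point on the handwheel's vertical axis, level with the underside of the crank handle, 87 mm above the worktop; at (0, -0.085, 0.087) m in the block's frame. The steel three-spoke wheel is 100 mm across; its rim lies 72 to 84 mm above the worktop and its boss and nut rise to 90 mm.
- feed_wheel (a joint): How far the valve is open, rad: 0 is shut (a hard stop), growing counter-clockwise seen from above, so two turns open is 12.57. At 0 (and at every whole turn) the crank handle lies on the block's -x side of the axis. It starts 0.35 to 0.9 of a turn open (2.2 to 5.65 rad) and could go to 20.4. Friction about 0.12 N m, about 3 N at the handle; it stays where it is left.
- crank_grip: The crank handle: upright dark wooden cylinder, 22 mm across and 40 mm tall (87 to 127 mm above the worktop), standing on the wheel's rim 44 mm from the wheel's axis. Origin at the centre of its underside. It spins freely on its own pin, so it can be gripped from above and carried round the circle without turning the gripper.
- wax_bar_white: Bystander: white bar of polishing compound, 32x72x26 mm, in front of the feed block. Loose; leave it alone.
- powder_pot: Bystander: small lidded pot, 56 mm across, 52 mm tall, in front of the block's left end. Loose; leave it alone.
- bob: Bystander: felt bob on a shank, 21x62x21 mm, behind the block's right end. Loose; leave it alone.
- spanner: Bystander: flat spanner, 30x167x6 mm, lying behind the block. Loose; leave it alone.
- stone_11: Bystander: rough stone, 19x31x20 mm, in front of the block between pot and wax bar. Loose; leave it alone.
- stone_12: Bystander: rough stone, 20x23x16 mm, in front of the block, right of the wax bar. Loose; leave it alone.
- ring_pointer (a point): Tip of the lock ring's short flat pointer, midway between the ears, 31 mm from the ring's axis; it turns with the ring. The ring (44 mm across, 12 mm high) turns on the strainer's round flange (84 mm across, its top 50 mm above the worktop).

How it is judged:
By the outcome, as a careful person would: the job done as asked, in the order asked, and still so for the second after the job is handed in, while the arm keeps its last pose, push and grip.
It also fails if it takes over 72 s, if anything falls off the work surface, if the arm or the gripper's body presses on something with over 40 N, if the wrist force passes 120 N, or if a joint passes its speed limit or range.

## Working session

There is one attempt and no reset: what is moved stays moved. The work goes in short steps, Python scripts to look and compute and a tool call to move; the robot and the scene stay as the last step left them, time stands still between calls to the robot, and variables do not carry over. Pictures are saved under pics/ and viewed, at most 10 in all, crops included, and the job is handed in when it is done.

Besides the shell and the picture viewer there is one more tool, called after "Emit:" by a JSON object that holds its "op" and its "data". drive_tool: Moves the arm, as the interface text tells. Its arguments: {"type":"object","properties":{"plan":{"type":"array"},"newtons":{"type":"number"}},"required":["plan"]}

```bash
mkdir -p pics; ls
cat > h.py <<'E'
import numpy as np, cv2
from station import manip
def snap(n):
    s=manip.sense(); d=manip.snapshot(n)
    if 'extrinsics' in d: T=np.array(d['extrinsics'])
    else:
        from scipy.spatial.transform import Rotation as R
        W=np.eye(4);W[:3,:3]=R.from_quat(s['tool_rot']).as_matrix();W[:3,3]=s['tcp_pos']
        T=W@np.array(d['mount'])
    d['T']=T; d['f']=d['image'].shape[0]/2/np.tan(np.radians(d['fov_y'])/2); return d
def pts(d):
    z=d['z_map'];v,u=np.mgrid[:z.shape[0],:z.shape[1]]
    P=np.stack([(u-d['cx'])/d['f']*z,-(v-d['cy'])/d['f']*z,-z],-1)
    return P@d['T'][:3,:3].T+d['T'][:3,3]
def plane(d,u,v,h):
    r=d['T'][:3,:3]@np.array([(u-d['cx'])/d['f'],-(v-d['cy'])/d['f'],-1]);o=d['T'][:3,3]
    return o+r*(h-o[2])/r[2]
E
python3 - <<'E'
from h import *
print(manip.finger_overhang, manip.sense())
for n in ('scene','top'):
    d=snap(n); print(n,{k:(v if np.size(v)<20 else np.shape(v)) for k,v in d.items()})
    cv2.imwrite(f'pics/{n}0.png',d['image'][...,::-1])
E
```

```text
pics
0.014 {'t': 0.0, 'q': array([ 1.01650398e+00,  5.28465462e-01,  1.43390925e+00, -4.88229146e-06,
        1.18140374e+00, -1.78476497e-01]), 'qd': array([-1.08884348e-04, -1.10969444e-03,  2.75051477e-05,  1.12916276e-03,
        1.35575950e-03, -1.71189697e-03]), 'tau': array([-2.85989254e-04, -4.42364573e+01, -1.78021163e+01, -1.97249210e-04,
        8.41929519e-03,  7.17763214e-06]), 'tcp_pos': array([0.22894704, 0.58073693, 0.21103189]), 'tool_rot': array([ 1.86803032e-01,  9.82396780e-01, -1.02117235e-03, -3.89415639e-04]), 'force': array([-0.40422634,  0.43989952, -0.6804874 ]), 'ft_torque': array([0.04264945, 0.01708626, 0.08171237]), 'gripper_force': 0.0, 'finger_gap': 1.002310765691872}
scene {'image': (420, 560, 3), 'z_map': (420, 560), 'fov_y': 53.2669684988617, 'cx': 274.43994336257987, 'cy': 205.2751396003227, 'extrinsics': array([[ 0.70385753,  0.29994046, -0.64391016, -0.01940289],
       [-0.71013564,  0.3189213 , -0.62769147, -0.7300816 ],
       [ 0.0170866 ,  0.89906892,  0.43747357,  0.43880617],
       [ 0.        ,  0.        ,  0.        ,  1.        ]]), '
[... 263 characters left out ...]
64(418.7488864698076)}
top {'image': (420, 560, 3), 'z_map': (420, 560), 'fov_y': 45.566587358615685, 'cx': 278.1316630356782, 'cy': 207.69582266862105, 'extrinsics': array([[ 0.00480111,  0.99748632, -0.07069653,  0.44981582],
       [-0.9992551 ,  0.00207848, -0.03853485, -0.21531351],
       [-0.03829104,  0.07082888,  0.99675326,  0.93313154],
       [ 0.        ,  0.        ,  0.        ,  1.        ]]), 'T': array([[ 0.00480111,  0.99748632, -0.07069653,  0.44981582],
       [-0.9992551 ,  0.00207848, -0.03853485, -0.21531351],
       [-0.03829104,  0.07082888,  0.99675326,  0.93313154],
       [ 0.        ,  0.        ,  0.        ,  1.        ]]), 'f': np.float64(499.97829673815755)}
```

View pics/scene0.png

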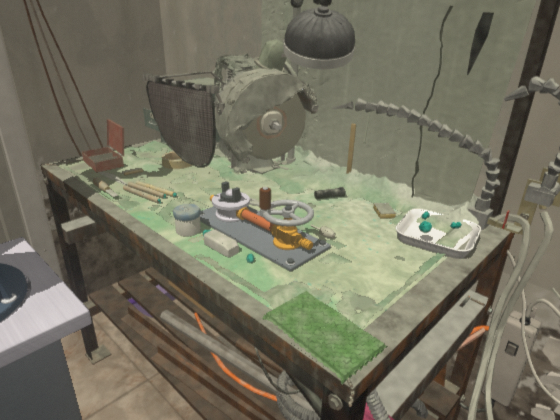

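View pics/top0.png

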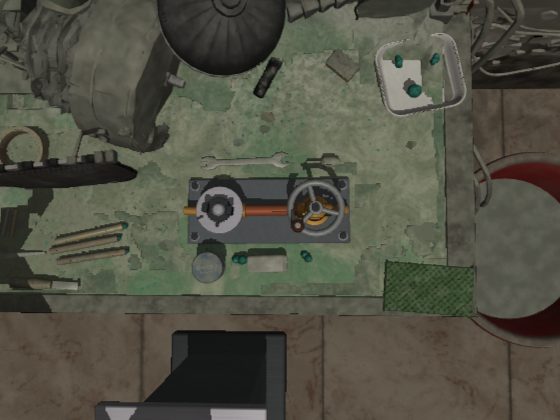

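The scene view shows the block mid-bench, with the polisher behind and to its left. In the top view the plate spans about (188..350, 178..243), with the strainer at (219,210), the handwheel at (316,207) and the crank handle at about (297,226). Next I'll measure these.

Run:
```python
from h import *
d=snap('top');P=pts(d)
def roi(h0,h1,u0,u1,v0,v1):
    m=np.zeros(P.shape[:2],bool);m[v0:v1,u0:u1]=1
    return m&(P[...,2]>h0)&(P[...,2]<h1)&(d['z_map']>0)
print('table z',np.median(P[255:258,300:350,2]),'plate z',np.median(P[232:238,240:280,2]))
m=roi(.006,.016,170,370,165,255)
m=cv2.morphologyEx(m.astype(np.uint8),cv2.MORPH_OPEN,np.ones((4,4)))
n,l,s,c=cv2.connectedComponentsWithStats(m);k=1+np.argmax(s[1:,4]);q=P[l==k][:,:2]
r=cv2.minAreaRect((q*1000).astype(np.float32));print('plate',r,s[k])
def circ(q):
    A=np.c_[q,np.ones(len(q))];a=np.linalg.lstsq(A,(q**2).sum(1),rcond=None)[0];c=a[:2]/2
    return c,np.sqrt(a[2]+c@c)
for nm,h,box in (('flange',(.045,.056),(185,260,175,245)),('rim',(.074,.090),(275,360,170,245))):
    mm=roi(*h,*box).astype(np.uint8)
    cs=max(cv2.findContours(mm,cv2.RETR_EXTERNAL,cv2.CHAIN_APPROX_NONE)[0],key=len)[:,0]
    (x,y),R=cv2.minEnclosingCircle(cs); hh=np.median(P[mm>0][:,2])
    q=np.array([plane(d,u,v,hh)[:2] for u,v in cs]);print(nm,hh,'enc',plane(d,x,y,hh),R,'fit',circ(q))
mm=roi(.115,.14,270,365,165,250);print('crank',mm.sum(),np.median(P[mm],0))
mm=roi(.076,.09,185,260,175,245).astype(np.uint8);n,l,s,c=cv2.connectedComponentsWithStats(mm)
for i in range(1,n):
    if s[i,4]>4: print('ear',s[i],c[i],P[l==i].mean(0))
big=cv2.resize(d['image'][160:260,170:370,::-1],(800,400),interpolation=cv2.INTER_CUBIC);cv2.imwrite('pics/crop1.png',big)
```

```text
table z 0.000831869194468704 plate z 0.010536576535277564
plate ((474.0443420410156, -139.94821166992188), (52.09388732910156, 249.4464569091797), 0.2732584476470947) [ 190  216  135   29 2343]
flange 0.05055527737685328 enc [ 0.50885717 -0.07671522  0.05055528] 23.62151527404785 fit (array([ 0.50939177, -0.07680736]), np.float64(0.041027218121654455))
rim 0.08319975308617722 enc [ 0.51058536 -0.24638903  0.08319975] 29.166582107543945 fit (array([ 0.51219295, -0.24747044]), np.float64(0.0417987259468872))
crank 139 [ 0.47907942 -0.2163028   0.12752728]
ear [202 202   7  10  58] [204.65517241 206.46551724] [ 0.51199568 -0.05619957  0.08262229]
ear [226 205   7  10  57] [228.75438596 209.36842105] [ 0.50710568 -0.09778853  0.08243002]
```

View pics/crop1.png

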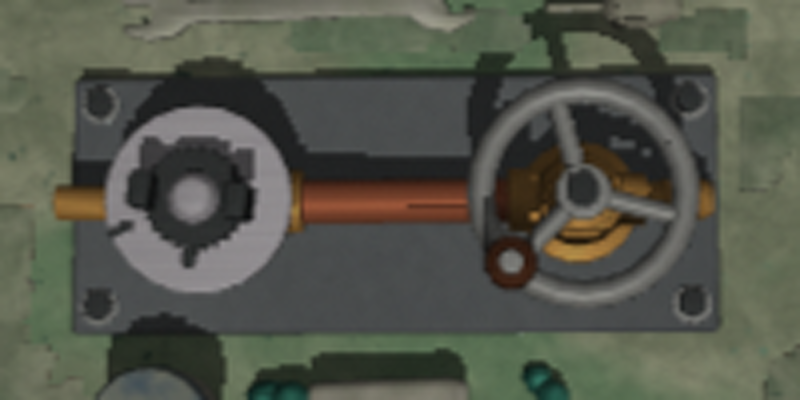

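The geometry checks out: the ring centre is (0.5095,-0.077), the ears are at 82 mm and the ring angle is about 0.12 rad. The locked mark is at the lower left of the flange, at crop (120,228). The wheel centre is (0.511,-0.246) and the crank is about 44 mm out, about 5.5 rad open. I'm moving over in front of the block, clear of the polisher.

Emit:
{"op": "drive_tool", "data": {"plan": [[-0.024, -0.033, 0, 0, 0, 0, 1], [-0.024, -0.033, 0, 0, 0, 0, 1], [-0.024, -0.033, 0, 0, 0, 0, 1], [-0.024, -0.033, 0, 0, 0, 0, 1], [-0.024, -0.033, 0, 0, 0, 0, 1], [-0.024, -0.033, 0, 0, 0, 0, 1], [-0.024, -0.033, 0, 0, 0, 0, 1], [-0.024, -0.033, 0, 0, 0, 0, 1], [-0.024, -0.033, 0, 0, 0, 0, 1], [-0.024, -0.033, 0, 0, 0, 0, 1]]}}

```text
t: 1.15
tcp_pos: [0.3315, 0.1848, 0.2121]
tool_rot: [0.187, 0.982, 0.0, 0.0]
force: [0.8, -0.3, -0.2]
finger_gap: 1.001
gripper_force: 0.0
```

Emit:
{"op": "drive_tool", "data": {"plan": [[-0.024, -0.033, 0, 0, 0, 0, 1], [-0.024, -0.033, 0, 0, 0, 0, 1], [-0.024, -0.033, 0, 0, 0, 0, 1], [-0.024, -0.033, 0, 0, 0, 0, 1], [-0.024, -0.033, 0, 0, 0, 0, 1], [-0.024, -0.033, 0, 0, 0, 0, 1], [0, 0, 0, 0, 0, 0, 1]]}}

```text
t: 1.85
tcp_pos: [0.3956, -0.0556, 0.2124]
tool_rot: [0.19, 0.982, -0.001, 0.002]
force: [0.2, -0.1, 0.5]
finger_gap: 0.999
gripper_force: 0.0
```

```bash
cat >> h.py <<'E'
def to(x,y,z,phi):
    "tool shift + turn about tool z (deg) to reach world target with tool-y heading phi(deg), tool down"
    from scipy.spatial.transform import Rotation as R
    s=manip.sense();M=R.from_quat(s['tool_rot']).as_matrix()
    h=np.degrees(np.arctan2(M[1,1],M[0,1]))
    p=np.radians(phi);t=np.array([[np.sin(p),np.cos(p),0],[-np.cos(p),np.sin(p),0],[0,0,-1]]).T
    print('t',s['t'],'tcp',s['tcp_pos'].round(4),'head',h.round(2),'shift',(M.T@(np.array([x,y,z])-s['tcp_pos'])).round(4),'turn',np.degrees(R.from_matrix(M.T@t).as_rotvec()).round(2),'F',s['force'].round(1),'q',s['q'].round(2),'gap',round(s['finger_gap'],3),s['gripper_force'])
E
python3 - <<'E'
from h import *
to(.5095,-.077,.13,83.3)
d=snap('top');P=pts(d)
g=(P[...,2]>.1)&(P[...,0]<.66)&(P[...,0]>.45)&(P[...,1]>-.02)&(P[...,1]<.2)
for y in np.arange(0,.2,.02):
    q=P[g&(abs(P[...,1]-y)<.01)]; print(round(y,2),len(q),q.min(0).round(3) if len(q) else '', q[:,2].max() if len(q) else '')
E
```

```text
Traceback (most recent call last):
  File "h.py", line 24, in to
    print('t',s['t'],'tcp',s['tcp_pos'].round(4),'head',h.round(2),'shift',(M.T@(np.array([x,y,z])-s['tcp_pos'])).round(4),'turn',np.degrees(R.from_matrix(M.T@t).as_rotvec()).round(2),'F',s['force'].round(1),'q',s['q'].round(2),'gap',round(s['finger_gap'],3),s['gripper_force'])
                                                                                                                                             ~~~~~~~~~~~~~^^^^^^^
  File "scipy/spatial/transform/_rotation.pyx", line 1143, in scipy.spatial.transform._rotation.Rotation.from_matrix
ValueError: Non-positive determinant (left-handed or null coordinate frame) in rotation matrix 0: [[-0.87820311  0.47826562  0.00461534]
 [ 0.47827532  0.8782091   0.001225  ]
 [ 0.00346735 -0.0032832   0.9999886 ]].
```

```bash
sed -i 's/t=np.array(.*)\.T$/t=np.array([[-np.sin(p),np.cos(p),0],[np.cos(p),np.sin(p),0],[0,0,-1]]).T/' h.py
python3 - <<'E'
from h import *
to(.5095,-.077,.13,83.3)
d=snap('top');P=pts(d)
g=(P[...,2]>.1)&(P[...,0]<.66)&(P[...,0]>.45)&(P[...,1]>-.02)&(P[...,1]<.2)
for y in np.arange(0,.2,.04):
    q=P[g&(abs(P[...,1]-y)<.02)]; print(round(y,2),len(q),q.min(0).round(3) if len(q) else '', q[:,2].max() if len(q) else '')
E
```

```text
t 1.85 tcp [ 0.3956 -0.0556  0.2124] head 68.13 shift [-0.1133  0.0227  0.0829] turn [ -0.1    0.25 -15.17] F [ 0.2 -0.1  0.5] q [-0.42  0.22  1.97 -0.    0.95 -1.61] gap 0.999 0.0
0.0 1579 [ 0.451 -0.019  0.1  ] 0.5448428993269953
0.04 2132 [0.558 0.02  0.105] 0.2782126838337732
0.08 2202 [0.549 0.06  0.1  ] 0.2751254374510915
0.12 1304 [0.543 0.1   0.102] 0.27037718407340594
0.16 856 [0.539 0.14  0.102] 0.27069117414320243
```

Emit:
{"op": "drive_tool", "data": {"plan": [[-0.0283, 0.0057, 0, 0, 0, 0, 1], [-0.0283, 0.0057, 0, 0, 0, 0, 1], [-0.0283, 0.0057, 0, 0, 0, 0, 1], [-0.0283, 0.0057, 0, 0, 0, 0, 1], [0, 0, 0.03, -0.1, 0.25, -7.6, 1], [0, 0, 0.03, 0, 0, -7.6, 1], [0, 0, 0.02, 0, 0, 0, 1], [0, 0, 0, 0, 0, 0, 1]]}}

```text
t: 2.7
tcp_pos: [0.5032, -0.0685, 0.1294]
tool_rot: [0.055, 0.998, 0.003, -0.006]
force: [-0.4, 0.3, 0.8]
finger_gap: 1.002
gripper_force: 0.0
```

Run:
```python
from h import *
to(.5095,-.077,.068,83.3)
d=snap('wrist');P=pts(d);np.savez('w1.npz',P=P)
cv2.imwrite('pics/w1.png',d['image'][...,::-1])
g=(P[...,2]>.076)&(P[...,2]<.088)&(d['z_map']>0)
n,l,s,c=cv2.connectedComponentsWithStats(g.astype(np.uint8))
for i in range(1,n):
    if s[i,4]>60: print(s[i],c[i].round(1),P[l==i].mean(0).round(4), cv2.minAreaRect((P[l==i][:,:2]*1000).astype(np.float32)))
```

```text
t 2.7 tcp [ 0.5032 -0.0685  0.1294] head 83.74 shift [-0.0079 -0.0081  0.0612] turn [ 0.27 -0.68  0.45] F [-0.4  0.3  0.8] q [-0.36  0.5   1.8   0.    0.86 -1.82] gap 1.002 0.0
[   0  190   98  130 5080] [ 50.  261.1] [ 0.5147 -0.2256  0.0821] ((515.7454833984375, -230.15603637695312), (67.91197967529297, 98.1890869140625), 70.90939331054688)
[226 220  16  24 352] [233.2 231.7] [ 0.5067 -0.0964  0.0818] ((507.1838073730469, -96.73123931884766), (10.218164443969727, 15.521642684936523), 83.95462036132812)
[287 220  15  24 344] [294.  231.7] [ 0.5112 -0.0552  0.0819] ((511.8435363769531, -55.126033782958984), (9.793109893798828, 15.971409797668457), 83.49980926513672)
[472 258  88  32 728] [514.9 272.5] [0.5581 0.0969 0.0823] ((557.6246948242188, 97.51136779785156), (3.8367714881896973, 68.55331420898438), 9.0333890914917)
```

View pics/w1.png

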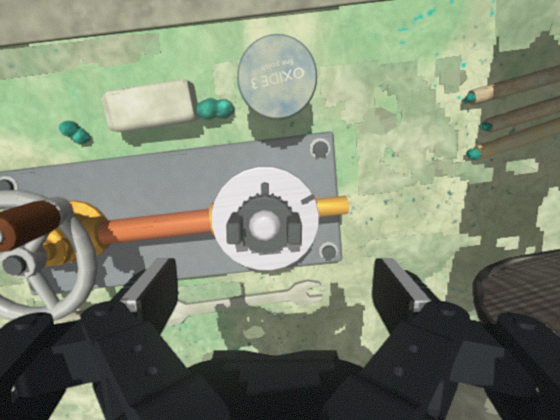

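The wrist view shows the ring at (265,230), the pointer at (265,188) and the mark at (308,198), with both ears level at 82 mm. Next I'll measure the mark's direction from the flange axis.

```bash
cat > mark.py <<'E'
from h import *
def mark(d,show=True):
    im=d['image'].astype(int);P=pts(d);v,u=np.mgrid[:420,:560]
    o=d['T'][:3,3];r=np.stack([(u-d['cx'])/d['f'],-(v-d['cy'])/d['f'],-np.ones(u.shape)],-1)@d['T'][:3,:3].T
    Q=lambda h:(o+r*((h-o[2])/r[...,2])[...,None])[...,:2]
    q=Q(.050);br=im.sum(-1)
    m=((br>420)&(im.max(-1)-im.min(-1)<40)&(np.hypot(*np.moveaxis(q-[.5095,-.0765],-1,0))<.055)).astype(np.uint8)
    m=cv2.morphologyEx(m,cv2.MORPH_OPEN,np.ones((2,2)))
    h=cv2.convexHull(max(cv2.findContours(m,0,1)[0],key=cv2.contourArea))[:,0]
    (cxx,cyy),ax,an=cv2.fitEllipse(h);c=plane(d,cxx,cyy,.05)[:2];print('flange centre',c.round(4),ax)
    q=Q(.053)-c;R=np.hypot(q[...,0],q[...,1]);th=np.degrees(np.arctan2(q[...,1],-q[...,0])) # cw from -x
    k=(R>.032)&(R<.0405)&(br<330)
    for t in range(-180,180,5):
        s=k&(th>=t)&(th<t+5)
        if s.sum()>1: print('dark',t,s.sum(),th[s].mean().round(1))
    q=Q(.056)-c;R=np.hypot(q[...,0],q[...,1]);th=np.degrees(np.arctan2(q[...,1],-q[...,0]))
    s=(R>.0245)&(R<.030)&(br<330)&(abs(th-40)<60)
    print('pointer hist',[(t,int((s&(th>=t)&(th<t+4)).sum())) for t in range(-20,100,4)])
E
python3 - <<'E'
from mark import *
mark(snap('wrist'))
to(.5095,-.0762,.068,83.6)
E
```

```text
flange centre [ 0.5071 -0.0755] (134.90367126464844, 141.2359161376953)
dark -125 2 -120.9
dark -120 11 -117.8
dark -115 5 -113.2
dark 70 32 72.1
dark 125 3 128.1
dark 130 11 132.4
dark 135 3 135.9
pointer hist [(-20, 0), (-16, 0), (-12, 0), (-8, 0), (-4, 0), (0, 4), (4, 4), (8, 8), (12, 0), (16, 0), (20, 0), (24, 0), (28, 0), (32, 0), (36, 0), (40, 0), (44, 0), (48, 0), (52, 0), (56, 0), (60, 0), (64, 0), (68, 0), (72, 0), (76, 0), (80, 0), (84, 1), (88, 3), (92, 4), (96, 6)]
t 2.8 tcp [ 0.5058 -0.0698  0.132 ] head 83.73 shift [-0.0047 -0.0062  0.064 ] turn [ 0.17 -0.3   0.13] F [ 0.4 -0.1 -0.3] q [-0.36  0.5   1.79  0.    0.86 -1.82] gap 0.996 0.0
```

Emit:
{"op": "drive_tool", "data": {"plan": [[-0.0047, -0.0062, 0, 0.17, -0.3, 0, 1], [0, 0, 0.025, 0, 0, 0, 1], [0, 0, 0.025, 0, 0, 0, 1], [0, 0, 0.012, 0, 0, 0, 1], [0, 0, 0, 0, 0, 0, 1], [0, 0, 0, 0, 0, 0, 1]]}}

```text
t: 3.4
tcp_pos: [0.5111, -0.078, 0.0708]
tool_rot: [0.055, 0.998, -0.0, 0.001]
force: [1.0, -0.3, 0.3]
finger_gap: 1.001
gripper_force: 0.0
```

Run:
```python
from h import *
to(.5095,-.0762,.068,83.6)
```

```text
t 3.4 tcp [ 0.5111 -0.078   0.0708] head 83.66 shift [0.0018 0.0016 0.0028] turn [-0.05  0.16  0.06] F [ 1.  -0.3  0.3] q [-0.37  0.6   1.82 -0.    0.71 -1.83] gap 1.001 0.0
```

Emit:
{"op": "drive_tool", "data": {"plan": [[0.0016, 0.0016, 0.002, 0, 0, 0, 1], [0, 0, 0, 0, 0, 0, -1], [0, 0, 0, 0, 0, 0, -1], [0, 0, 0, 0, 0, 0, -1], [0, 0, 0, 0, 0, 0, -1], [0, 0, 0, 0, 0, 0, -1], [0, 0, 0, 0, 0, 0, -1]], "newtons": 40}}

```text
t: 4.1
tcp_pos: [0.5089, -0.0758, 0.068]
tool_rot: [0.055, 0.998, -0.0, 0.001]
force: [0.4, -0.0, -0.3]
finger_gap: 0.002
gripper_force: 0.0
```

Run:
```python
from h import *
to(.5095,-.0762,.068,21.5)
```

```text
t 4.1 tcp [ 0.5089 -0.0758  0.068 ] head 83.67 shift [-0.0006 -0.0003 -0.    ] turn [2.000e-02 8.000e-02 6.217e+01] F [ 0.4 -0.  -0.3] q [-0.37  0.61  1.83 -0.    0.7  -1.83] gap 0.002 0.0
```

Run:
```python
from h import *
for n in('wrist','scene'):
    d=snap(n);P=pts(d)
    if n=='wrist': a=d['image']
    else: b=cv2.resize(d['image'][140:280,150:340],(570,420),interpolation=cv2.INTER_CUBIC)
cv2.imwrite('pics/w2.png',np.hstack([a[:, :],b])[...,::-1][:, :][::1]); 
c=cv2.resize(np.hstack([a,b]),(800,297));cv2.imwrite('pics/w2.png',c[...,::-1])
```

```text
(no output)
```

View pics/w2.png

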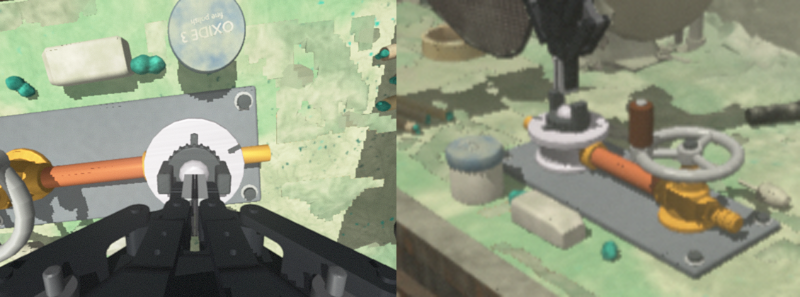

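The fingers shut behind the dome without gripping the ears. In this view the tips are at about (195,178), on the +x side of the dome. Next I'll measure where the fingertips really are relative to the TCP.

Run:
```python
from h import *
s=manip.sense()
from scipy.spatial.transform import Rotation as R
M=R.from_quat(s['tool_rot']).as_matrix()
d=snap('wrist');P=pts(d)
for v in range(226,345,8):
    for u in (266,284): 
        p=P[v,u]; print(v,u,p.round(4),(M.T@(p-s['tcp_pos'])).round(4),end=' | ')
    print()
d=snap('top');P=pts(d)
print('top ears now'); g=(P[...,2]>.076)&(P[...,2]<.09);g[:,:185]=0;g[:,262:]=0;g[:175]=0;g[245:]=0
n,l,S,c=cv2.connectedComponentsWithStats(g.astype(np.uint8))
for i in range(1,n): print(S[i],P[l==i].mean(0).round(4))
d=snap('scene');P=pts(d)
g=(P[...,0]>.45)&(P[...,0]<.6)&(abs(P[...,1]+.076)<.06)&(P[...,2]>.055)&(P[...,2]<.14)&(d['z_map']>0)
for h in np.arange(.055,.14,.01):
    k=g&(abs(P[...,2]-h-.005)<.005)
    print(h.round(3),k.sum(),P[k].min(0).round(3),P[k].max(0).round(3),np.median(P[k],0).round(3))
```

```text
226 266 [ 0.4979 -0.0788  0.0621] [ 0.0106 -0.0041  0.0058] | 226 284 [ 0.499  -0.069   0.0621] [0.0106 0.0057 0.0058] | 
234 266 [ 0.5008 -0.079   0.0671] [ 0.0077 -0.004   0.0009] | 234 284 [ 0.5017 -0.0695  0.0675] [0.0079 0.0056 0.0004] | 
242 266 [ 0.5044 -0.0793  0.0693] [ 0.0041 -0.004  -0.0014] | 242 284 [ 0.5049 -0.0699  0.0709] [ 0.0047  0.0055 -0.0029] | 
250 266 [ 0.4983 -0.0779  0.0957] [ 0.0103 -0.0033 -0.0278] | 250 284 [ 0.4989 -0.07    0.0964] [ 0.0106  0.0047 -0.0285] | 
258 266 [ 0.4981 -0.0777  0.1049] [ 0.0105 -0.003  -0.0369] | 258 284 [ 0.4987 -0.0702  0.1054] [ 0.0107  0.0044 -0.0375] | 
266 266 [ 0.4985 -0.0775  0.1119] [ 0.0101 -0.0029 -0.0439] | 266 284 [ 0.499  -0.0705  0.1123] [ 0.0103  0.0042 -0.0444] | 
274 266 [ 0.4979 -0.0773  0.1201] [ 0.0107 -0.0026 -0.0522] | 274 284 [ 0.4987 -0.0706  0.1199] [ 0.0107  0.004  -0.052 ] | 
282 266 [ 0.4983 -0.0772  0.1256] [ 0.0104 -0.0025 -0.0577] | 282 284 [ 0.4991 -0.0708  0.1254] [ 0.0102  0.0039 -0.0574] | 
290 266 [ 0.4969 -0.0768  0.1337] [ 0.0117 -0.0023 -0.0658] | 290 284 [ 0.4976 -0.0709  0.1337] [ 0.0117  
[... 784 characters left out ...]
055 132 [ 0.488 -0.106  0.055] [ 0.528 -0.056  0.065] [ 0.501 -0.086  0.06 ]
0.065 81 [ 0.498 -0.106  0.065] [ 0.517 -0.056  0.075] [ 0.506 -0.08   0.068]
0.075 46 [ 0.5   -0.106  0.075] [ 0.515 -0.052  0.084] [ 0.507 -0.098  0.078]
0.085 39 [ 0.498 -0.091  0.086] [ 0.52  -0.07   0.095] [ 0.503 -0.084  0.091]
0.095 52 [ 0.497 -0.093  0.095] [ 0.515 -0.071  0.105] [ 0.502 -0.086  0.1  ]
0.105 54 [ 0.498 -0.093  0.105] [ 0.515 -0.063  0.115] [ 0.504 -0.087  0.11 ]
0.115 46 [ 0.498 -0.094  0.115] [ 0.515 -0.062  0.124] [ 0.502 -0.086  0.119]
0.125 70 [ 0.494 -0.11   0.125] [ 0.519 -0.043  0.135] [ 0.499 -0.084  0.132]
0.135 64 [ 0.493 -0.115  0.135] [ 0.519 -0.044  0.14 ] [ 0.501 -0.092  0.137]
```

The fingers closed above the ears. Both views put the shut tips near z≈0.088, not the nominal 0.054, so the real fingers end about 30 mm short of the nominal tip. I'm opening again to measure the tips properly.

Emit:
{"op": "drive_tool", "data": {"plan": [[0, 0, 0, 0, 0, 0, 1], [0, 0, 0, 0, 0, 0, 1], [0, 0, 0, 0, 0, 0, 1], [0, 0, 0, 0, 0, 0, 1], [0, 0, 0, 0, 0, 0, 1], [0, 0, 0, 0, 0, 0, 1]]}}

```text
t: 4.95
tcp_pos: [0.5089, -0.0759, 0.068]
tool_rot: [0.055, 0.998, -0.0, 0.001]
force: [-0.3, -0.5, -0.0]
finger_gap: 0.988
gripper_force: 0.0
```

```bash
cat > tips.py <<'E'
from h import *
from scipy.spatial.transform import Rotation as R
s=manip.sense();M=R.from_quat(s['tool_rot']).as_matrix()
d=snap('wrist');P=pts(d);L=(P-s['tcp_pos'])@M
g=(d['z_map']>0)&(L[...,2]>-.055)&(L[...,2]<.03)&(abs(L[...,0])<.013)&(abs(L[...,1])<.06)
print('gap',s['finger_gap'],s['tcp_pos'])
for h in np.arange(-.055,.03,.005):
    k=g&(L[...,2]>=h)&(L[...,2]<h+.005)
    for sg in(-1,1):
        q=L[k&(sg*L[...,1]>0)]
        if len(q)>3: print(h.round(3),sg,len(q),'x',q[:,0].min().round(3),q[:,0].max().round(3),'y',np.percentile(q[:,1],[2,50,98]).round(3),end=' | ')
    print()
E
python3 tips.py
```

```text
gap 0.9877734809971409 [ 0.50893414 -0.07585641  0.06799132]
-0.055 -1 425 x -0.012 0.011 y [-0.055 -0.042 -0.041] | -0.055 1 425 x -0.012 0.011 y [0.043 0.043 0.056] | 
-0.05 -1 389 x -0.012 0.011 y [-0.055 -0.042 -0.041] | -0.05 1 391 x -0.012 0.011 y [0.043 0.043 0.056] | 
-0.045 -1 334 x -0.012 0.011 y [-0.054 -0.042 -0.042] | -0.045 1 333 x -0.012 0.011 y [0.043 0.043 0.055] | 
-0.04 -1 252 x -0.012 0.011 y [-0.053 -0.042 -0.041] | -0.04 1 242 x -0.012 0.011 y [0.043 0.043 0.05 ] | 
-0.035 -1 71 x -0.011 0.009 y [-0.042 -0.042 -0.041] | -0.035 1 75 x -0.011 0.009 y [0.043 0.043 0.043] | 


-0.02 -1 71 x -0.007 0.006 y [-0.025 -0.022 -0.017] | -0.02 1 86 x -0.007 0.006 y [0.017 0.021 0.024] | 
-0.015 -1 557 x -0.009 0.007 y [-0.026 -0.02  -0.016] | -0.015 1 535 x -0.008 0.007 y [0.016 0.021 0.026] | 
-0.01 -1 94 x -0.007 0.008 y [-0.025 -0.018 -0.016] | -0.01 1 95 x -0.007 0.007 y [0.016 0.019 0.025] | 
-0.005 -1 509 x -0.01 0.009 y [-0.023 -0.004 -0.   ] | -0.005 1 513 x -0.01 0.008 y [0.    0.005 0.024] | 
-0.0 -1 465 x -0.013 0.013 y [-0.024 -0.01  -0.001] | -0.0 1 461 x -0.013 0.013 y [0.001 0.01  0.023] | 
0.005 -1 581 x -0.013 0.013 y [-0.023 -0.013 -0.001] | 0.005 1 589 x -0.013 0.013 y [0.001 0.013 0.023] | 
0.01 -1 35 x 0.006 0.012 y [-0.025 -0.022 -0.017] | 0.01 1 34 x 0.006 0.012 y [0.018 0.022 0.025] | 
0.015 -1 996 x -0.013 0.013 y [-0.041 -0.034 -0.02 ] | 0.015 1 1010 x -0.013 0.013 y [0.02  0.034 0.041] | 
0.02 -1 18 x -0.01 -0.001 y [-0.044 -0.044 -0.043] | 
0.025 -1 364 x -0.013 0.006 y [-0.06  -0.052 -0.043] | 0.025 1 15 x 0.004 0.007 y [0.045 0.049 0.056] |
```

Open tips are at tool z = −0.032 and shut tips about −0.020, so the tips are 34 mm shorter than nominal. The ears are centred in the tool. I'll go 31 mm lower and grip.

Emit:
{"op": "drive_tool", "data": {"plan": [[0, 0, 0.012, 0, 0, 0, 1], [0, 0, 0.012, 0, 0, 0, 1], [0, 0, 0.007, 0, 0, 0, 1], [0, 0, 0, 0, 0, 0, 1], [0, 0, 0, 0, 0, 0, -1], [0, 0, 0, 0, 0, 0, -1], [0, 0, 0, 0, 0, 0, -1], [0, 0, 0, 0, 0, 0, -1], [0, 0, 0, 0, 0, 0, -1]], "newtons": 40}}

```text
t: 5.9
tcp_pos: [0.5092, -0.0764, 0.0375]
tool_rot: [0.055, 0.998, -0.001, 0.001]
force: [-1.2, -2.2, 3.0]
finger_gap: 0.6
gripper_force: 42.4
```

Run:
```python
from h import *
to(.5089,-.0758,.037,21.5)
```

```text
t 5.9 tcp [ 0.5092 -0.0764  0.0375] head 83.69 shift [0.0003 0.0005 0.0005] turn [1.000e-02 1.500e-01 6.219e+01] F [-1.2 -2.2  3. ] q [-0.37  0.66  1.84 -0.    0.63 -1.83] gap 0.6 42.41552710533142
```

Gripped at a 51 mm gap, matching the ears. Turning clockwise now.

Emit:
{"op": "drive_tool", "data": {"plan": [[0, 0, 0, 0, 0, 5.5, -1], [0, 0, 0, 0, 0, 5.5, -1], [0, 0, 0, 0, 0, 5.5, -1], [0, 0, 0, 0, 0, 5.5, -1], [0, 0, 0, 0, 0, 5.5, -1], [0, 0, 0, 0, 0, 5.5, -1], [0, 0, 0, 0, 0, 5.5, -1], [0, 0, 0, 0, 0, 5.5, -1], [0, 0, 0, 0, 0, 5.5, -1], [0, 0, 0, 0, 0, 5.5, -1]]}}

```text
t: 6.9
tcp_pos: [0.5093, -0.0761, 0.0375]
tool_rot: [0.511, 0.859, -0.0, 0.001]
force: [-0.9, -1.1, 3.7]
finger_gap: 0.6
gripper_force: 42.6
```

Emit:
{"op": "drive_tool", "data": {"plan": [[0, 0, 0, 0, 0, 4, -1], [0, 0, 0, 0, 0, 3, -1], [0, 0, 0, 0, 0, 0, -1], [0, 0, 0, 0, 0, 0, -1], [0, 0, 0, 0, 0, 0, -1]]}}

```text
t: 7.4
tcp_pos: [0.5094, -0.0761, 0.0375]
tool_rot: [0.561, 0.828, 0.0, 0.001]
force: [-0.9, -1.9, 6.2]
finger_gap: 0.6
gripper_force: 42.7
```

Run:
```python
from h import *
to(.5089,-.0758,.037,21.5)
d=snap('wrist'); a=d['image']
cv2.imwrite('pics/w3.png',cv2.resize(a[120:330,140:420],(800,600),interpolation=cv2.INTER_CUBIC)[...,::-1])
```

```text
t 7.4 tcp [ 0.5094 -0.0761  0.0375] head 21.71 shift [ 0.0005 -0.0003  0.0005] turn [0.1  0.1  0.21] F [-0.9 -1.9  6.2] q [-0.37  0.66  1.84 -0.    0.63 -0.74] gap 0.6 42.68194019794464
```

View pics/w3.png

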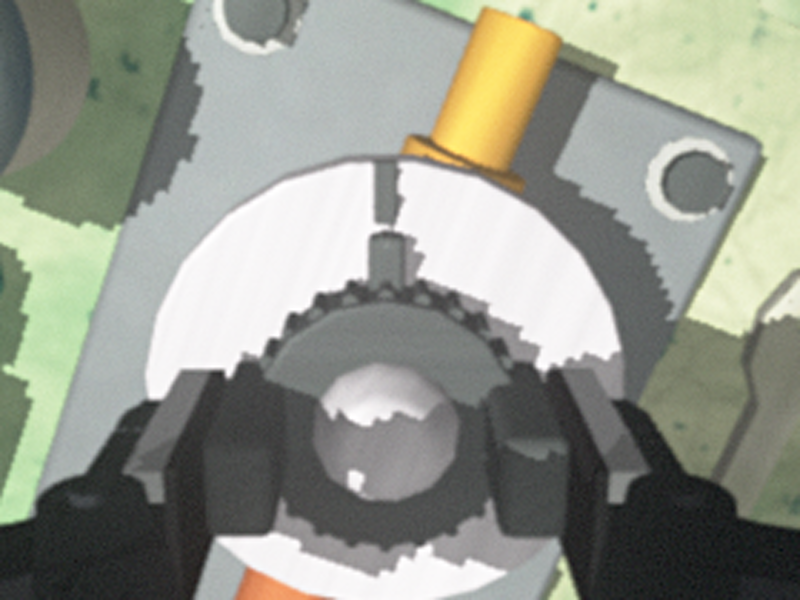

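The pointer at (387,235–285) lines up with the rib at (386,160–220). I'm releasing, lifting and turning to heading 0 (tool x = world y, tool y = world x).

Emit:
{"op": "drive_tool", "data": {"plan": [[0, 0, 0, 0, 0, 0, 1], [0, 0, 0, 0, 0, 0, 1], [0, 0, 0, 0, 0, 0, 1], [0, 0, 0, 0, 0, 0, 1], [0, 0, 0, 0, 0, 0, 1], [0, 0, -0.025, 0, 0, 0, 1], [0, 0, -0.04, 0, 0, 0, 1], [0, 0, -0.03, 0.1, 0.1, 7.2, 1], [0, 0, 0, 0, 0, 7.2, 1], [0, 0, 0, 0, 0, 7.2, 1]]}}

```text
t: 8.45
tcp_pos: [0.5096, -0.076, 0.1334]
tool_rot: [0.708, 0.706, 0.001, 0.001]
force: [-0.5, -0.8, -0.4]
finger_gap: 0.999
gripper_force: 0.0
```

Emit:
{"op": "drive_tool", "data": {"plan": [[-0.035, -0.0075, 0, 0, 0, 0, 1], [-0.035, -0.0075, 0, 0, 0, 0, 1], [-0.035, -0.0075, 0, 0, 0, 0, 1], [-0.035, -0.0075, 0, 0, 0, 0, 1], [0, 0, 0, 0, 0, 0, 1], [0, 0, 0, 0, 0, 0, 1]]}}

```text
t: 9.05
tcp_pos: [0.4786, -0.2163, 0.1318]
tool_rot: [0.707, 0.707, 0.0, -0.001]
force: [0.6, 0.3, -1.2]
finger_gap: 1.002
gripper_force: 0.0
```

Run:
```python
from h import *
from scipy.spatial.transform import Rotation as R
to(.479,-.2163,.08,0)
s=manip.sense();M=R.from_quat(s['tool_rot']).as_matrix()
d=snap('wrist');P=pts(d);L=(P-s['tcp_pos'])@M
k=(P[...,2]>.12)&(P[...,2]<.135)&(d['z_map']>0)&(np.hypot(P[...,0]-.479,P[...,1]+.2163)<.03)
print('crank top',k.sum(),P[k].mean(0).round(4),'tool',L[k].mean(0).round(4),L[k].min(0).round(3),L[k].max(0).round(3))
# wheel rim: depth at rim height
k=((P[...,2]>.077)&(P[...,2]<.088)&(np.hypot(P[...,0]-.511,P[...,1]+.2464)<.056)&(np.hypot(P[...,0]-.511,P[...,1]+.2464)>.036)&(d['z_map']>0))
print('rim',k.sum(),P[k].min(0).round(4),P[k].max(0).round(4))
cv2.imwrite('pics/w4.png',d['image'][...,::-1])
```

```text
t 9.05 tcp [ 0.4786 -0.2163  0.1318] head -0.05 shift [-0.0001  0.0005  0.0518] turn [-0.07 -0.08 -0.05] F [ 0.6  0.3 -1.2] q [-0.64  0.51  1.76  0.    0.87 -0.64] gap 1.002 0.0
crank top 1186 [ 0.4796 -0.2136  0.1269] tool [0.0027 0.0011 0.0049] [-0.009 -0.009  0.001] [0.012 0.012 0.012]
rim 5067 [ 0.4621 -0.294   0.077 ] [ 0.5596 -0.1959  0.086 ]
```

View pics/w4.png

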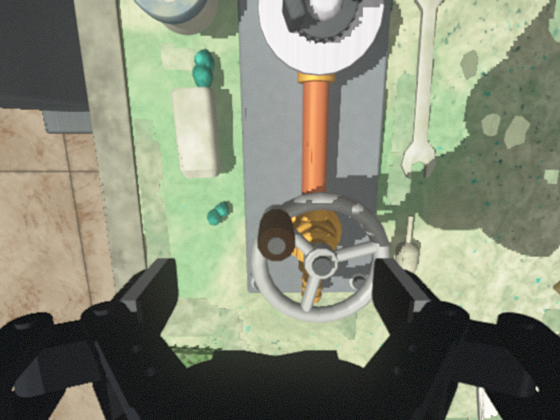

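The crank is between the open fingers, its top at (276,240), and the rim centre is about (0.511,-0.2455). I'm descending and gripping it.

Emit:
{"op": "drive_tool", "data": {"plan": [[0.001, 0.0005, 0.02, 0, 0, 0, 1], [0, 0, 0.02, 0, 0, 0, 1], [0, 0, 0.016, 0, 0, 0, 1], [0, 0, 0, 0, 0, 0, 1], [0, 0, 0, 0, 0, 0, -1], [0, 0, 0, 0, 0, 0, -1], [0, 0, 0, 0, 0, 0, -1], [0, 0, 0, 0, 0, 0, -1], [0, 0, 0, 0, 0, 0, -1], [0, 0, 0, 0, 0, 0, -1]], "newtons": 50}}

```text
t: 10.1
tcp_pos: [0.4795, -0.2149, 0.0768]
tool_rot: [0.707, 0.708, -0.0, -0.0]
force: [-1.2, 0.8, 6.3]
finger_gap: 0.242
gripper_force: 48.8
```

```bash
cat > wh.py <<'E'
from h import *
C=np.array([.5108,-.2456])
def st():
    s=manip.sense();v=s['tcp_pos'][:2]-C
    print('t',s['t'],'tcp',s['tcp_pos'].round(4),'r',np.hypot(*v).round(4),'open deg',(np.degrees(np.arctan2(v[1],v[0]))-180)%360,'F',s['force'].round(1),'gap',round(s['finger_gap'],3),round(s['gripper_force'],1))
def rows(a0,a1,n,r=.044):
    "tool shifts (x=world y, y=world x), opening angles deg measured ccw from -x"
    a=np.radians(180+np.linspace(a0,a1,n+1));p=C+r*np.c_[np.cos(a),np.sin(a)]
    print((np.diff(p,axis=0)[:,::-1]*1000).round(1).tolist())
E
python3 - <<'E'
from wh import *
st()
for i in range(3): rows(316-i*150,max(316-(i+1)*150,0),10)
print('15deg from 0'); rows(0,360,24)
E
```

```text
t 10.1 tcp [ 0.4795 -0.2149  0.0768] r 0.0439 open deg 315.5198185474379 F [-1.2  0.8  6.3] gap 0.242 48.8
[[7.2, 9.0], [4.6, 10.5], [1.7, 11.4], [-1.3, 11.4], [-4.2, 10.7], [-6.8, 9.2], [-9.0, 7.2], [-10.5, 4.6], [-11.4, 1.7], [-11.4, -1.3]]
[[-10.7, -4.2], [-9.2, -6.8], [-7.2, -9.0], [-4.6, -10.5], [-1.7, -11.4], [1.3, -11.4], [4.2, -10.7], [6.8, -9.2], [9.0, -7.2], [10.5, -4.6]]
[[1.2, -0.3], [1.2, -0.3], [1.2, -0.3], [1.2, -0.2], [1.2, -0.2], [1.2, -0.2], [1.2, -0.1], [1.2, -0.1], [1.2, -0.1], [1.2, -0.0]]
15deg from 0
[[-11.4, 1.5], [-10.6, 4.4], [-9.1, 7.0], [-7.0, 9.1], [-4.4, 10.6], [-1.5, 11.4], [1.5, 11.4], [4.4, 10.6], [7.0, 9.1], [9.1, 7.0], [10.6, 4.4], [11.4, 1.5], [11.4, -1.5], [10.6, -4.4], [9.1, -7.0], [7.0, -9.1], [4.4, -10.6], [1.5, -11.4], [-1.5, -11.4], [-4.4, -10.6], [-7.0, -9.1], [-9.1, -7.0], [-10.6, -4.4], [-11.4, -1.5]]
```

Gap 0.242 × 85 ≈ 21 mm, so the handle is held. Winding clockwise now, ten rows first.

Emit:
{"op": "drive_tool", "data": {"plan": [[0.0072, 0.009, 0, 0, 0, 0, -1], [0.0046, 0.0105, 0, 0, 0, 0, -1], [0.0017, 0.0114, 0, 0, 0, 0, -1], [-0.0013, 0.0114, 0, 0, 0, 0, -1], [-0.0042, 0.0107, 0, 0, 0, 0, -1], [-0.0068, 0.0092, 0, 0, 0, 0, -1], [-0.009, 0.0072, 0, 0, 0, 0, -1], [-0.0105, 0.0046, 0, 0, 0, 0, -1], [-0.0114, 0.0017, 0, 0, 0, 0, -1], [-0.0114, -0.0013, 0, 0, 0, 0, -1]]}}

```text
t: 11.1
tcp_pos: [0.5539, -0.2549, 0.0767]
tool_rot: [0.707, 0.707, 0.001, -0.001]
force: [-1.7, 4.2, 7.7]
finger_gap: 0.243
gripper_force: 49.0
```

Run:
```python
from wh import *
st()
```

```text
t 11.1 tcp [ 0.5539 -0.2549  0.0767] r 0.0441 open deg 167.83691842074637 F [-1.7  4.2  7.7] gap 0.243 49.0
```

Emit:
{"op": "drive_tool", "data": {"plan": [[-0.0107, -0.0042, 0, 0, 0, 0, -1], [-0.0092, -0.0068, 0, 0, 0, 0, -1], [-0.0072, -0.009, 0, 0, 0, 0, -1], [-0.0046, -0.0105, 0, 0, 0, 0, -1], [-0.0017, -0.0114, 0, 0, 0, 0, -1], [0.0013, -0.0114, 0, 0, 0, 0, -1], [0.0042, -0.0107, 0, 0, 0, 0, -1], [0.0068, -0.0092, 0, 0, 0, 0, -1], [0.009, -0.0072, 0, 0, 0, 0, -1], [0, 0, 0, 0, 0, 0, -1]]}}

```text
t: 12.1
tcp_pos: [0.4724, -0.2671, 0.0767]
tool_rot: [0.707, 0.708, -0.0, -0.001]
force: [1.1, 1.9, 9.9]
finger_gap: 0.239
gripper_force: 49.5
```

Run:
```python
from wh import *
st(); rows(31,-5,12)
```

```text
t 12.1 tcp [ 0.4724 -0.2671  0.0767] r 0.0441 open deg 29.26098161968264 F [1.1 1.9 9.9] gap 0.239 49.5
[[2.0, -1.1], [2.1, -1.0], [2.1, -0.9], [2.2, -0.8], [2.2, -0.7], [2.2, -0.6], [2.3, -0.5], [2.3, -0.3], [2.3, -0.2], [2.3, -0.1], [2.3, 0.0], [2.3, 0.1]]
```

Emit:
{"op": "drive_tool", "data": {"plan": [[0.002, -0.0011, 0, 0, 0, 0, -1], [0.0021, -0.001, 0, 0, 0, 0, -1], [0.0021, -0.0009, 0, 0, 0, 0, -1], [0.0022, -0.0008, 0, 0, 0, 0, -1], [0.0022, -0.0007, 0, 0, 0, 0, -1], [0.0022, -0.0006, 0, 0, 0, 0, -1], [0.0023, -0.0005, 0, 0, 0, 0, -1], [0.0023, -0.0003, 0, 0, 0, 0, -1], [0.0023, -0.0002, 0, 0, 0, 0, -1], [0, 0, 0, 0, 0, 0, -1]]}}

```text
t: 13.1
tcp_pos: [0.467, -0.2492, 0.0767]
tool_rot: [0.706, 0.708, -0.001, 0.0]
force: [0.4, -1.8, 8.0]
finger_gap: 0.246
gripper_force: 49.3
```

```bash
python3 -c "
from wh import *
st()"
```

```text
t 13.1 tcp [ 0.467  -0.2492  0.0767] r 0.044 open deg 4.702121893309709 F [ 0.4 -1.8  8. ] gap 0.246 49.3
```

Emit:
{"op": "drive_tool", "data": {"plan": [[0.0015, 0, 0, 0, 0, 0, -1], [0, 0, 0, 0, 0, 0, -1], [0, 0, 0, 0, 0, 0, -1]]}}

```text
t: 13.4
tcp_pos: [0.4669, -0.2478, 0.0767]
tool_rot: [0.706, 0.708, -0.001, 0.0]
force: [0.2, -2.3, 8.2]
finger_gap: 0.239
gripper_force: 49.4
```

```bash
python3 -c "
from wh import *
st()"
```

```text
t 13.4 tcp [ 0.4669 -0.2478  0.0767] r 0.044 open deg 2.918318009608356 F [ 0.2 -2.3  8.2] gap 0.239 49.4
```

Emit:
{"op": "drive_tool", "data": {"plan": [[0.0015, 0, 0, 0, 0, 0, -1], [0, 0, 0, 0, 0, 0, -1], [0, 0, 0, 0, 0, 0, -1]]}}

```text
t: 13.7
tcp_pos: [0.4668, -0.2463, 0.0767]
tool_rot: [0.706, 0.708, -0.001, 0.0]
force: [-0.1, -2.3, 8.0]
finger_gap: 0.242
gripper_force: 49.4
```

Emit:
{"op": "drive_tool", "data": {"plan": [[0.0015, 0, 0, 0, 0, 0, -1], [0, 0, 0, 0, 0, 0, -1], [0, 0, 0, 0, 0, 0, -1]]}}

```text
t: 14.0
tcp_pos: [0.4669, -0.246, 0.0767]
tool_rot: [0.706, 0.708, -0.002, 0.001]
force: [-1.0, -5.6, 7.1]
finger_gap: 0.242
gripper_force: 49.3
```

Emit:
{"op": "drive_tool", "data": {"plan": [[0.0015, 0, 0, 0, 0, 0, -1], [0, 0, 0, 0, 0, 0, -1], [0, 0, 0, 0, 0, 0, -1]]}}

```text
t: 14.3
tcp_pos: [0.4669, -0.2459, 0.0767]
tool_rot: [0.706, 0.708, -0.002, 0.002]
force: [-2.7, -8.8, 5.8]
finger_gap: 0.239
gripper_force: 49.2
```

The stop was found at TCP (0.4669, -0.2460): the force jumps and there is no further motion, at the expected angle of 0. Now backing off two turns counter-clockwise. The first row undoes the 3 mm of push.

Emit:
{"op": "drive_tool", "data": {"plan": [[-0.003, 0, 0, 0, 0, 0, -1], [-0.0114, 0.0015, 0, 0, 0, 0, -1], [-0.0106, 0.0044, 0, 0, 0, 0, -1], [-0.0091, 0.007, 0, 0, 0, 0, -1], [-0.007, 0.0091, 0, 0, 0, 0, -1], [-0.0044, 0.0106, 0, 0, 0, 0, -1], [-0.0015, 0.0114, 0, 0, 0, 0, -1], [0, 0, 0, 0, 0, 0, -1]]}}

```text
t: 15.1
tcp_pos: [0.5114, -0.2897, 0.0767]
tool_rot: [0.706, 0.708, -0.001, -0.0]
force: [2.3, 0.6, 9.0]
finger_gap: 0.239
gripper_force: 49.5
```

```bash
python3 -c "
from wh import *
st()"
```

```text
t 15.1 tcp [ 0.5114 -0.2897  0.0767] r 0.0441 open deg 90.83544338299828 F [2.3 0.6 9. ] gap 0.239 49.5
```

Emit:
{"op": "drive_tool", "data": {"plan": [[0.0015, 0.0114, 0, 0, 0, 0, -1], [0.0044, 0.0106, 0, 0, 0, 0, -1], [0.007, 0.0091, 0, 0, 0, 0, -1], [0.0091, 0.007, 0, 0, 0, 0, -1], [0.0106, 0.0044, 0, 0, 0, 0, -1], [0.0114, 0.0015, 0, 0, 0, 0, -1], [0.0114, -0.0015, 0, 0, 0, 0, -1], [0.0106, -0.0044, 0, 0, 0, 0, -1], [0.0091, -0.007, 0, 0, 0, 0, -1]]}}

```text
t: 16.0
tcp_pos: [0.5431, -0.2157, 0.0768]
tool_rot: [0.706, 0.708, -0.001, 0.002]
force: [1.1, -4.5, 5.6]
finger_gap: 0.245
gripper_force: 49.2
```

Emit:
{"op": "drive_tool", "data": {"plan": [[0.007, -0.0091, 0, 0, 0, 0, -1], [0.0044, -0.0106, 0, 0, 0, 0, -1], [0.0015, -0.0114, 0, 0, 0, 0, -1], [-0.0015, -0.0114, 0, 0, 0, 0, -1], [-0.0044, -0.0106, 0, 0, 0, 0, -1], [-0.007, -0.0091, 0, 0, 0, 0, -1], [-0.0091, -0.007, 0, 0, 0, 0, -1], [-0.0106, -0.0044, 0, 0, 0, 0, -1], [-0.0114, -0.0015, 0, 0, 0, 0, -1], [0, 0, 0, 0, 0, 0, -1]]}}

```text
t: 17.0
tcp_pos: [0.4668, -0.2468, 0.0767]
tool_rot: [0.707, 0.708, -0.001, 0.0]
force: [-0.7, -2.1, 9.1]
finger_gap: 0.241
gripper_force: 49.5
```

```bash
python3 -c "
from wh import *
st()"
```

```text
t 17.0 tcp [ 0.4668 -0.2468  0.0767] r 0.044 open deg 1.5652721680105515 F [-0.7 -2.1  9.1] gap 0.241 49.5
```

Emit:
{"op": "drive_tool", "data": {"plan": [[-0.0114, 0.0015, 0, 0, 0, 0, -1], [-0.0106, 0.0044, 0, 0, 0, 0, -1], [-0.0091, 0.007, 0, 0, 0, 0, -1], [-0.007, 0.0091, 0, 0, 0, 0, -1], [-0.0044, 0.0106, 0, 0, 0, 0, -1], [-0.0015, 0.0114, 0, 0, 0, 0, -1], [0.0015, 0.0114, 0, 0, 0, 0, -1], [0.0044, 0.0106, 0, 0, 0, 0, -1]]}}

```text
t: 17.8
tcp_pos: [0.5316, -0.2844, 0.0767]
tool_rot: [0.706, 0.708, -0.002, -0.001]
force: [-3.4, -1.6, 10.7]
finger_gap: 0.239
gripper_force: 49.7
```

Emit:
{"op": "drive_tool", "data": {"plan": [[0.007, 0.0091, 0, 0, 0, 0, -1], [0.0091, 0.007, 0, 0, 0, 0, -1], [0.0106, 0.0044, 0, 0, 0, 0, -1], [0.0114, 0.0015, 0, 0, 0, 0, -1], [0.0114, -0.0015, 0, 0, 0, 0, -1], [0.0106, -0.0044, 0, 0, 0, 0, -1], [0.0091, -0.007, 0, 0, 0, 0, -1], [0.007, -0.0091, 0, 0, 0, 0, -1]]}}

```text
t: 18.6
tcp_pos: [0.5343, -0.2084, 0.0767]
tool_rot: [0.706, 0.708, -0.0, 0.002]
force: [2.5, -4.3, 5.1]
finger_gap: 0.24
gripper_force: 49.2
```

Emit:
{"op": "drive_tool", "data": {"plan": [[0.0044, -0.0106, 0, 0, 0, 0, -1], [0.0015, -0.0114, 0, 0, 0, 0, -1], [-0.0015, -0.0114, 0, 0, 0, 0, -1], [-0.0044, -0.0106, 0, 0, 0, 0, -1], [-0.007, -0.0091, 0, 0, 0, 0, -1], [-0.0091, -0.007, 0, 0, 0, 0, -1], [-0.0106, -0.0044, 0, 0, 0, 0, -1], [-0.0095, -0.0013, 0, 0, 0, 0, -1], [0, 0, 0, 0, 0, 0, -1], [0, 0, 0, 0, 0, 0, -1]]}}

```text
t: 19.6
tcp_pos: [0.4669, -0.2446, 0.0767]
tool_rot: [0.706, 0.708, -0.001, 0.0]
force: [-1.2, -2.6, 9.0]
finger_gap: 0.242
gripper_force: 49.6
```

```bash
python3 -c "
from wh import *
st()"
```

```text
t 19.6 tcp [ 0.4669 -0.2446  0.0767] r 0.0439 open deg 358.7166786007458 F [-1.2 -2.6  9. ] gap 0.242 49.6
```

Need 1.4 mm more towards −y.

Emit:
{"op": "drive_tool", "data": {"plan": [[-0.0014, 0, 0, 0, 0, 0, -1], [0, 0, 0, 0, 0, 0, -1], [0, 0, 0, 0, 0, 0, -1], [0, 0, 0, 0, 0, 0, -1]]}}

```text
t: 20.0
tcp_pos: [0.4668, -0.2447, 0.0767]
tool_rot: [0.706, 0.708, -0.001, -0.0]
force: [1.4, -0.5, 9.5]
finger_gap: 0.241
gripper_force: 49.8
```

Run:
```python
from wh import *
st()
d=snap('top');cv2.imwrite('pics/t2.png',cv2.resize(d['image'][150:290,170:370],(800,560),interpolation=cv2.INTER_CUBIC)[...,::-1])
d=snap('wrist');P=pts(d);cv2.imwrite('pics/w5.png',d['image'][...,::-1])
```

```text
t 20.0 tcp [ 0.4668 -0.2447  0.0767] r 0.044 open deg 358.88207827890824 F [ 1.4 -0.5  9.5] gap 0.241 49.8
```

View pics/w5.png

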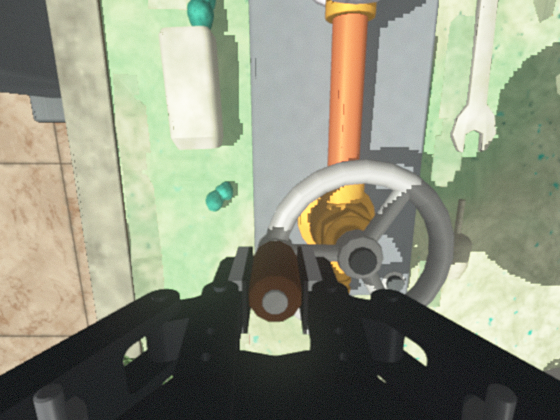

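View pics/t2.png

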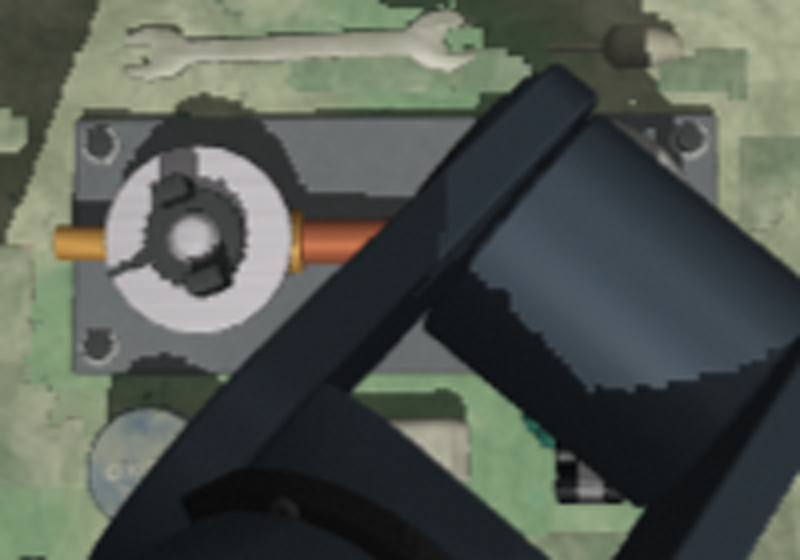

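The ring is still locked: pointer and rib are collinear at (130,265). The handle is gripped on the −x side. The wheel was stuck by friction, so I'm nudging further.

Emit:
{"op": "drive_tool", "data": {"plan": [[-0.0014, 0, 0, 0, 0, 0, -1], [0, 0, 0, 0, 0, 0, -1], [0, 0, 0, 0, 0, 0, -1]]}}

```text
t: 20.4
tcp_pos: [0.4668, -0.2456, 0.0767]
tool_rot: [0.707, 0.708, -0.0, -0.001]
force: [0.2, 2.8, 10.8]
finger_gap: 0.239
gripper_force: 49.8
```

Emit:
{"op": "drive_tool", "data": {"plan": [[-0.0008, 0, 0, 0, 0, 0, -1], [0, 0, 0, 0, 0, 0, -1], [0, 0, 0, 0, 0, 0, -1]]}}

```text
t: 20.7
tcp_pos: [0.4668, -0.2462, 0.0767]
tool_rot: [0.707, 0.708, -0.0, -0.001]
force: [0.4, 1.9, 10.5]
finger_gap: 0.244
gripper_force: 49.8
```

The wheel is at the stop angle plus two turns. I'm relaxing the residual side push and checking that it stays still.

Emit:
{"op": "drive_tool", "data": {"plan": [[0.001, 0, 0, 0, 0, 0, -1], [0, 0, 0, 0, 0, 0, -1], [0, 0, 0, 0, 0, 0, -1], [0, 0, 0, 0, 0, 0, -1], [0, 0, 0, 0, 0, 0, -1], [0, 0, 0, 0, 0, 0, -1], [0, 0, 0, 0, 0, 0, -1], [0, 0, 0, 0, 0, 0, -1]]}}

```text
t: 21.5
tcp_pos: [0.4668, -0.2462, 0.0767]
tool_rot: [0.706, 0.708, -0.001, -0.0]
force: [0.5, 0.0, 9.6]
finger_gap: 0.241
gripper_force: 49.7
```

```bash
python3 -c "
from wh import *
st()
s=manip.sense()
if abs(s['tcp_pos'][1]+.2461)<.0006 and s['gripper_force']>30: print(manip.sign_off())"
```

```text
t 21.5 tcp [ 0.4668 -0.2462  0.0767] r 0.044 open deg 0.7445367773327689 F [0.5 0.  9.6] gap 0.241 49.7
the job is handed in; nothing more can be done
None
```

I handed the job in at 21.5 s: the lock ring pointer is on the locked mark, and the valve was wound shut to its stop, then backed off two full turns (within about 0.2 mm at the handle), with the crank handle still gripped and steady.

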